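# Back up the hidden pivot bolt of a sagging bench magnifier

### The job

The pivot of the bench magnifier has worked loose and its lens arm has sunk to the right. Lift the dust cover off the bracket by its tab and stand it upright on the bench top, then reach down into the narrow gap behind the bracket, grip the hidden hexagonal bolt head, turn it until the lens arm is level, and finish while still holding the bolt head so that it cannot turn back and I can tighten the nut in front. Move the arm only by its bolt head: do not touch the magnifier itself, and leave the vial block and the tape roll where they are.

Things in the scene. Friction and masses are not known exactly. Their poses are not given: they have to be found in the camera images.
- stand: Fixed magnifier stand. Origin on the bench under the middle of the bracket; x away from the robot (along the pivot bolt), y left, z up. Grey base plate: x -60 to 110, y -62 to 62, top at z 14 mm. On it an upright steel bracket (x -4 to 4, y -32 to 32, top z 145 mm) with the hub and nut of the pivot in front, and behind it a white power unit (x 50 to 96, y -55 to 55, top z 145 mm).
- gap (a point): Middle of the narrow gap between bracket and power unit, at 27, 0, 145 mm in the stand's frame, level with their tops and with its axes. The gap is 46 mm wide in x, open at the top (once the cover is off) and at both sides (y), and open down to the base plate.
- cover: Loose grey plastic dust cover on bracket and power unit, over the gap; 74 x 73 mm, 55 high, 60 g, axes as the stand's. Origin: centre of the footprint at the lower skirt edge. Top plate z 20 to 23 mm; side skirts reach z 0, so lift 30 mm straight up to free it. It stands level on its skirts. Clear bench for it: in front of the tray warmer, x 0.42 to 0.45 m, y 0.02 to 0.11 m from the robot's base.
- cover_tab (a point): Grip point in the cover's upright tab, at 0, 0, 47 mm in the cover's frame. The tab is 14 mm thick in the cover's y, 42 mm long in its x, and rises from z 23 to 55 mm.
- bolt_head: Steel hexagon, 30 mm across flats, 14 mm long in x, in the gap at 22, 0, 118 mm in the stand's frame (11 mm of bush between it and the bracket, 21 mm free behind). Origin at its centre, x along the bolt away from the robot. Two flats face its own +y and -y; its z is up when the lens arm is level. It is one piece with the lens arm, so it starts rolled about x by joint pivot.
- pivot (a joint): Angle of bolt, nut and lens arm about the bolt axis (stand's x), rad: 0 = level, positive = lens end (right) down. Starts at about 0.2 to 0.5, the lens resting on what lies under it. Almost no friction: let go, it falls back by its weight (about 0.1 N m). To grip the head squarely across its y flats from above, roll the gripper by this angle too (its upper end leaning right).
- magnifier: Lens arm in front of the bracket, turning with the bolt: a white bar (9 mm in x, 16 mm high) from the pivot to the right (its -y), and a ring lens 105 mm across, 14 mm thick. Origin on the bolt axis, 13 mm in front of the bracket's middle.
- lens (a point): Centre of the lens, 172 mm from the bolt axis along the arm.
- vial_block: Loose blue vial block, 137 x 137 x 60 mm, origin under its centre; either under the lens or far to the left in front of the tray warmer.
- tape_roll: Loose roll of tape lying flat, 104 mm across, 25 mm high, origin under its centre; at the other of these two places.

How it is judged:
On the way:
1. the dust cover stands upright on the bench top, let go (height (world z) of cover below 0.006 m and angle between cover's own z axis and vertical below 0.1 rad and contact force between the fingers and cover below 0.05 N and linear speed of cover below 0.03 m/s), for 0.2 s.
At the end, for the whole second after the job is handed in: At the end the fingers hold the bolt head (more than 4 N on it) and it stands still with the lens arm within 0.06 rad of level, nothing touching the lens arm; the cover stands upright on the bench top, let go (value of joint pivot between -0.06 and 0.06 rad and velocity of joint pivot between -0.05 and 0.05 rad/s and contact force between the fingers and bolt_head above 4 N and contact force between magnifier and anything else below 0.1 N and height (world z) of cover below 0.006 m and angle between cover's own z axis and vertical below 0.1 rad and contact force between each of the arm, the fingers and cover below 0.05 N); the arm keeps its last pose, push and grip.
It fails at once if the robot touches the lens arm or the lens (contact force between any of the arm, the fingers and magnifier above 1 N).
It fails at once if the vial block or the tape roll is shoved (more than 30 mm) (distance of any of vial_block, tape_roll from where it was at the start of the episode above 0.03 m).
It also fails if it takes over 42 s, if anything falls off the work surface, if the arm or the gripper's body presses on something with over 40 N, if the wrist force passes 120 N, or if a joint passes its speed limit or range.

### The arm

A 6-joint arm with a two-finger parallel gripper is mounted at the origin on a cart in front of the work surface, level with it; the furniture and walls round the work are solid. World frame = base frame: x ahead of the robot, y to its left, z up, the work surface at z = 0. Lengths are in m, angles in rad, forces in N, time in s.
With the tool pointing down it reaches from about 0.25 to 0.775 m from the base axis. Payload 4 kg.
Tool frame: the origin (TCP) lies on the centre line of the jaws, within the pads' length; the fingertips stand 8 mm ahead of it and the grasp point (between the pads) lies 11 mm behind it; z points along the fingers, y is the direction in which the jaws open and shut (so a half turn about z gives the same grasp; the last joint's range is limited). The gripper opens to 94 mm and grips with 3 to 60 N. Pads are 16 mm wide; open, the fingers measure 119 mm over their backs; the gripper's body (75 mm by 177 mm) begins 78 mm behind the grasp point.
Start: joints at [-1.337, 0.087, 1.371, -0, 1.684, -0.103], TCP at [0.182, -0.519, 0.214] pointing down, gripper open.
Joint ranges: [-3.1, 3.1], [-0.76, 2.03], [0.27, 2.55], [-1.08, 4.22], [0.17, 2.65], [-2.57, 2.57]. Speed limits (rad/s): [2.79, 2.79, 3.14, 3.14, 3.14, 3.14].

### API

Orientations are given as [roll, pitch, yaw] about the fixed x, y, z axes, in that order (R = Rz(yaw) Ry(pitch) Rx(roll)).
In Python, from bench import robot gives the robot as it stands.
- The arm moves only by the shell command python3 -m crank 'ROWS' [OPENING]. ROWS is JSON, a list of rows, each a list of 4 numbers: the shift along the tool's x, y, z scaled (see below), then the turn about the tool's z scaled (see below). A call has exactly 10 rows; each row shifts and turns the commanded pose from where the row before left it, along the tool's axes as they then stand; what a row does not reach is not made up. The controller multiplies each number of a shift by 0.2 m and each number of a turn by pi/2 rad. A row lasts 1/8 s, in which the tool goes at most 62.5 mm and 10.7 degrees, less where a joint would pass 70% of its speed; a pose out of reach is approached as far as the arm can. A call with a number of a shift or a turn outside -1 to 1 is refused whole. A call with a gripper value outside its range is refused whole. OPENING is the gripper command: -1 is fully open, 1 is shut, values between are in proportion, set as the call begins (- or left out, the last holds). The fingers move at their own pace and stop on an object; the grip force is fixed at half the most. Time passes only in rows, so rows that do not move let the fingers close, or fill a call up. It gives the time, the measured TCP pose, the force and the opening at its end, in the units of the state.
- robot.get_obs(): the state, without advancing time (a new reading comes with each control period).
- robot.snapshot(name): name is "scene" or "top"; returns (picture, depth): 480x640x3 uint8, red, green, blue; 480x640 float32, m along the optical axis (not along the pixel's ray), 0 where there is no reading.
- robot.camera_params(name): a dict with "fx", "fy", "cx", "cy" (pixels), "world_from_camera" (4x4, takes a point from camera to world coordinates). Camera axes: x right, y down, z forward; pixel columns grow to the right and rows downward; lengths in m; the calibration is good to about 2 mm. A picture is of the moment at which its call begins. camera_params takes no time and is no camera call.
- robot.close_job(): hands the job in, once; it reports no verdict.
The state is a dict: "time": time; "joint_positions": joint angles; "qvel": joint speeds; "joint_torque": joint torques, N m; "tool_pos": TCP position; "ee_rot": TCP orientation; "wrist_force": force on the tool from outside, world axes, zero at the start; "wrist_torque": the same for the moment, N m; "width": finger opening in m.
Only numpy, scipy, OpenCV 4.12 (cv2) and the standard library are available. Lean on these libraries where they do the work, as an engineer would, in place of code of your own. Each camera call takes 0.05 s, during which the arm holds its last target.

## Working session

There is one attempt and no reset: what is moved stays moved. The work goes in short steps, Python scripts to look and compute and a shell command to move; the robot and the scene stay as the last step left them, time stands still between calls to the robot, and variables do not carry over. Pictures are saved under pics/ and viewed, and the job is handed in when it is done.

```bash
mkdir -p pics; ls
python3 - <<'E'
from bench import robot
import cv2,numpy as np
o=robot.get_obs(); print({k:np.round(v,3) for k,v in o.items()})
for n in("scene","top"):
    p,d=robot.snapshot(n); cv2.imwrite(f"pics/{n}0.png",p[:,:,::-1]); np.save(f"/tmp/{n}0.npy",d); 
    c=robot.camera_params(n); print(n,c)
E
```

```text
pics
{'time': np.float64(0.0), 'joint_positions': array([-1.337,  0.088,  1.372, -0.   ,  1.684, -0.103]), 'qvel': array([ 0.   , -0.001, -0.001,  0.001, -0.001,  0.001]), 'joint_torque': array([ 0.0000e+00, -3.4018e+01, -3.0242e+01,  7.2000e-02,  3.3000e-02,
       -0.0000e+00]), 'tool_pos': array([ 0.182, -0.519,  0.212]), 'ee_rot': array([-3.139, -0.   ,  0.337]), 'wrist_force': array([0.177, 0.36 , 0.69 ]), 'wrist_torque': array([-0.037, -0.028,  0.032]), 'width': np.float64(0.094)}
scene {'fx': 540.7066076071179, 'fy': 540.7066076071179, 'cx': 306.92077979502255, 'cy': 238.29090941787632, 'world_from_camera': array([[ 0.67473272,  0.59540411, -0.4361533 ,  1.05382773],
       [ 0.73795801, -0.55416613,  0.38512061, -0.57084709],
       [-0.01239899, -0.5817163 , -0.81329725,  1.15748161],
       [ 0.        ,  0.        ,  0.        ,  1.        ]])}
top {'fx': 513.7597856745309, 'fy': 513.7597856745309, 'cx': 322.02725661120627, 'cy': 241.68428790224925, 'world_from_camera': array([[-0.01733381, -0.99519007,  0.09641709,  0.38071146],
       [-0.99983477,  0.01672472, -0.00712185, -0.06472014],
       [ 0.00547505, -0.09652461, -0.99531554,  1.36485634],
       [ 0.        ,  0.        ,  0.        ,  1.        ]])}
```

View pics/scene0.png

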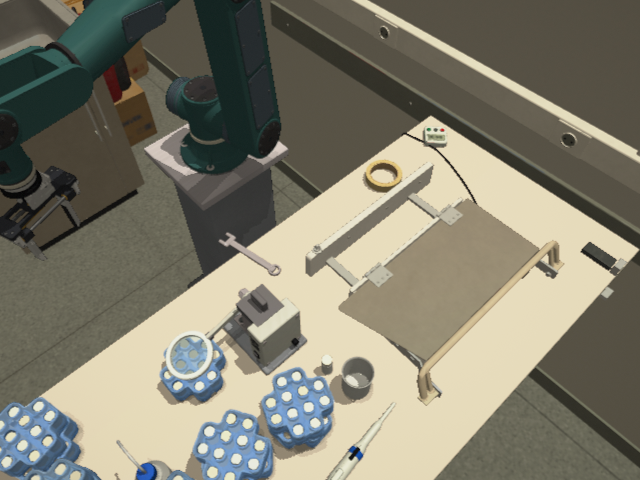

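View pics/top0.png

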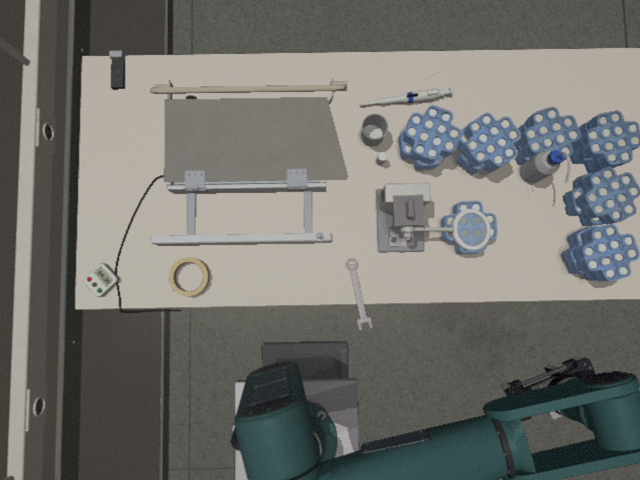

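The vial block is under the lens (scene (192,360), top (470,230)). The tape roll is far left (top (189,277)), and the stand with its cover is near top (405,215). Next I'll measure these.

```bash
cat > h.py <<'E'
from bench import robot
import cv2,numpy as np
def cloud(n,d):
    c=robot.camera_params(n); v,u=np.mgrid[0:480,0:640]
    P=np.stack([(u-c["cx"])/c["fx"]*d,(v-c["cy"])/c["fy"]*d,d],-1)
    T=c["world_from_camera"]; W=P@T[:3,:3].T+T[:3,3]; W[d==0]=np.nan
    return W
def proj(n,p):
    c=robot.camera_params(n);T=np.linalg.inv(c["world_from_camera"]);q=T[:3,:3]@np.array(p)+T[:3,3]
    return c["fx"]*q[0]/q[2]+c["cx"],c["fy"]*q[1]/q[2]+c["cy"]
E
python3 - <<'E'
from h import *
for n,(a,b,c,d) in {"top":(370,170,500,270),"scene":(150,270,320,410)}.items():
    im=cv2.imread(f"pics/{n}0.png")[b:d,a:c]; s=4.4 if n=="top" else 4.2
    cv2.imwrite(f"pics/{n}0z.png",cv2.resize(im,None,fx=s,fy=s,interpolation=cv2.INTER_CUBIC))
W=cloud("top",np.load("/tmp/top0.npy"))
print("bench z",np.round(W[270,300:360:20,2],4), 'rail ends',W[238,330],W[238,155], W[277,170:212:4,2].round(3))
for v in range(176,256,4):
    print(v,[tuple(np.round(W[v,u]*1000).astype(int).tolist()) for u in range(376,440,9)])
E
```

```text
bench z [-0.  0. -0.] rail ends [ 0.51410364 -0.0941116   0.08041172] [0.52131434 0.34452655 0.08178797] [ 0.022  0.015 -0.003 -0.002  0.002  0.004 -0.002 -0.003 -0.002  0.025
 -0.002]
176 [(689, -224, -2), (688, -248, 2), (688, -272, 1), (688, -297, -2), (688, -321, -3), (687, -345, 2), (686, -370, 0), (686, -394, 2)]
180 [(677, -223, 3), (678, -248, -3), (678, -272, -4), (677, -296, -1), (676, -321, 0), (676, -345, 1), (677, -370, -5), (675, -394, -1)]
184 [(667, -223, 1), (666, -247, 0), (636, -250, 142), (635, -271, 145), (635, -293, 148), (635, -315, 144), (635, -337, 142), (663, -392, 4)]
188 [(-9223372036854775808, -9223372036854775808, -9223372036854775808), (627, -228, 142), (626, -249, 145), (626, -271, 144), (625, -293, 144), (625, -314, 146), (625, -337, 142), (653, -392, 3)]
192 [(643, -221, 9), (618, -228, 139), (616, -249, 144), (616, -270, 146), (615, -292, 147), (615, -314, 145), (615, -336, 144), (642, -393, -1)]
196 [(632, -220, 14), (607, -227, 143), (606, -248, 148), (606, -271, 144), (605, -291, 149), (604, -312, 153), (606, -337, 139), (632, -392, -2)]
200 [(62
[... 1338 characters left out ...]
 (512, -272, 115), (511, -292, 126), (522, -337, 14), (523, -363, 2), (523, -387, 2)]
240 [(515, -219, -1), (514, -242, 10), (511, -263, 28), (512, -287, 23), (512, -312, 19), (512, -336, 14), (513, -363, 0), (512, -387, 1)]
244 [(504, -218, 0), (503, -241, 14), (502, -265, 14), (501, -288, 18), (501, -311, 19), (501, -336, 13), (502, -363, -1), (502, -388, -4)]
248 [(494, -218, 0), (492, -240, 15), (492, -264, 14), (491, -287, 19), (491, -312, 11), (490, -335, 17), (491, -363, -2), (491, -387, -2)]
252 [(483, -218, 3), (482, -242, 1), (482, -266, 0), (482, -290, 1), (482, -315, -5), (481, -338, -3), (481, -362, -1), (480, -386, 1)]<stdin>:8: RuntimeWarning: invalid value encountered in cast
```

Run:
```python
from h import *
Wt=cloud("top",np.load("/tmp/top0.npy")); Ws=cloud("scene",np.load("/tmp/scene0.npy"))
for n,W in(("top",Wt),("scene",Ws)):
    A=W.reshape(-1,3); A=A[np.isfinite(A[:,0])]
    R=A[(A[:,0]>.3)&(A[:,0]<.6)&(A[:,1]>-.36)&(A[:,1]<-.1)]
    def box(z0,z1,ylim=None):
        q=R[(R[:,2]>z0)&(R[:,2]<z1)]
        if ylim: q=q[(q[:,1]>ylim[0])&(q[:,1]<ylim[1])]
        if len(q)<4: return print(n,z0,z1,len(q))
        r=cv2.minAreaRect((q[:,:2]*1000).astype(np.float32)); print(n,z0,z1,len(q),"rect",np.round(r[0],1),np.round(r[1],1),round(r[2],2),"medz",np.median(q[:,2]).round(4))
    box(.16,.175); box(.17,.21); box(.185,.22); box(.009,.02,(-.25,0)); box(.139,.15,(-.25,0))
    print(np.histogram(R[:,2],bins=np.arange(-.01,.22,.01)))
```

```text
top 0.16 0.175 27 rect [ 570.7 -283. ] [39.9 15.3] 0.19 medz 0.1681
top 0.17 0.21 119 rect [ 571.9 -283. ] [15.3 42.4] 89.83 medz 0.1799
top 0.185 0.22 3
top 0.009 0.02 545 rect [ 452.9 -188.5] [ 98.1 303. ] 74.92 medz 0.0133
top 0.139 0.15 69 rect [ 570.1 -246.4] [66.6 19.5] 17.71 medz 0.1459
(array([3277, 4053,  984,  204,   26,   12,   10,   21,   11,   15,   15,
         31,   73,  120,   99,  589,  155,   17,   64,   55,    0,    0]), array([-0.01,  0.  ,  0.01,  0.02,  0.03,  0.04,  0.05,  0.06,  0.07,
        0.08,  0.09,  0.1 ,  0.11,  0.12,  0.13,  0.14,  0.15,  0.16,
        0.17,  0.18,  0.19,  0.2 ,  0.21]))
scene 0.16 0.175 59 rect [ 571.6 -283.1] [17.  42.5] 88.86 medz 0.1665
scene 0.17 0.21 154 rect [ 571.5 -283. ] [16.7 42.6] 88.86 medz 0.1794
scene 0.185 0.22 1
scene 0.009 0.02 138 rect [ 420.1 -171.4] [240.8  73.7] 19.07 medz 0.0105
scene 0.139 0.15 56 rect [ 568.6 -239.9] [63.  20.5] 1.35 medz 0.147
(array([2208, 4034,  565,   70,   22,   22,   18,   22,   14,   11,   14,
         53,   76,   55,   76,  622,  200,   37,   85,   69,    0,    0]), array([-0.01,  0.  ,  0.01,  0.02,  0.03,  0.04,  0.05,  0.06,  0.07,
        0.08,  0.09,  0.1 ,  0.11,  0.12,  0.13,  0.14,  0.15,  0.16,
        0.17,  0.18,  0.19,  0.2 ,  0.21]))
```

View pics/top0z.png

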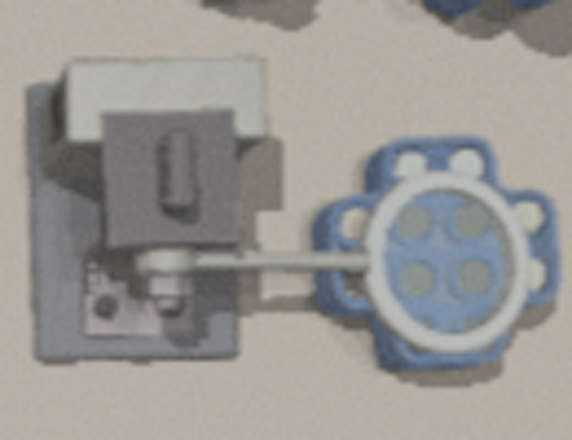

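View pics/scene0z.png

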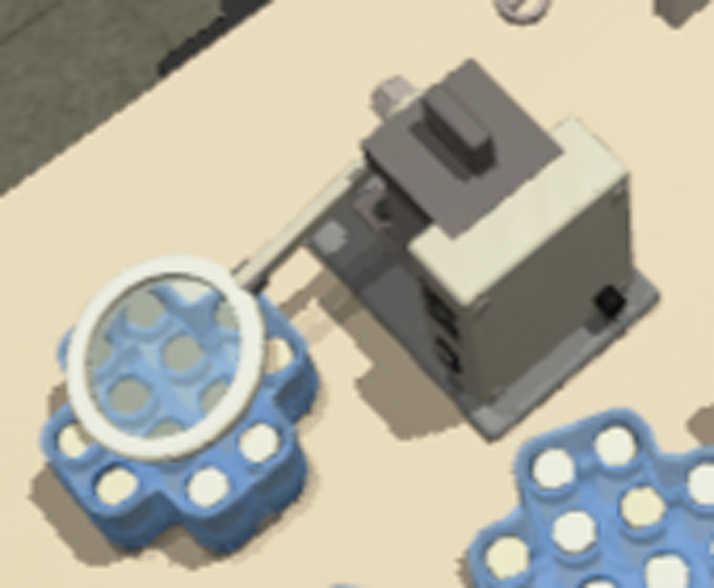

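```bash
python3 -m crank '[[0,0,-0.1,0.107],[0,0,-0.1,0.107],[0.244,-0.1475,0,0],[0.244,-0.1475,0,0],[0.244,-0.1475,0,0],[0.244,-0.1475,0,0],[0.244,-0.1475,0,0],[0.244,-0.1475,0,0],[0.244,-0.1475,0,0],[0.244,-0.1475,0,0]]' -1
```

```text
time: 1.35
tool_pos: [0.5733, -0.2816, 0.2528]
ee_rot: [-3.141, 0.001, 0.001]
wrist_force: [0.4, 0.0, 0.3]
width: 0.094
```

Run:
```python
from h import *
for n in("top","scene"):
    W=cloud(n,np.load(f"/tmp/{n}0.npy")); im=cv2.imread(f"pics/{n}0.png")
    A=W.reshape(-1,3);C=im.reshape(-1,3).astype(int)
    # bar: x near .532, y -.31..-.40
    m=(abs(A[:,0]-.532)<.012)&(A[:,1]<-.325)&(A[:,1]>-.385)&(A[:,2]>.07)&(A[:,2]<.13)
    q=A[m]; f=np.polyfit(q[:,1],q[:,2],1); print(n,"bar",len(q),f,np.arctan(f[0]))
    # ring
    white=(C.min(1)>150)&(A[:,1]<-.39)&(A[:,1]>-.53)&(A[:,0]>.45)&(A[:,0]<.6)&(A[:,2]>.055)&(A[:,2]<.13)
    q=A[white]; g=np.linalg.lstsq(np.c_[q[:,1],np.ones(len(q))],q[:,2],rcond=None)[0]; print("ring",len(q),g, q.mean(0),q.min(0),q.max(0))
```

```text
top bar 92 [0.22603554 0.18938212] 0.22229986577396724
ring 580 [0.2499967  0.19344847] [ 0.53836759 -0.45376961  0.08000756] [ 0.47885299 -0.52493057  0.05502052] [ 0.59876336 -0.39145121  0.10265243]
scene bar 181 [0.23982533 0.19180048] 0.2353798205910986
ring 1335 [0.24651565 0.19077036] [ 0.53686423 -0.45369222  0.07892813] [ 0.47054502 -0.52464063  0.05501577] [ 0.59946063 -0.39041561  0.10598959]
```

```bash
python3 -m crank '[[-0.0075,0.007,0.1,0],[0,0,0.1,0],[0,0,0.1,0],[0,0,0.08,0],[0,0,0.05,0],[0,0,0.03,0],[0,0,0,0],[0,0,0,0],[0,0,0,0],[0,0,0,0]]' -1; python3 -m crank '[[0,0,0,0],[0,0,0,0],[0,0,0,0],[0,0,0,0],[0,0,0,0],[0,0,0,0],[0,0,0,0],[0,0,0,0],[0,0,0,0],[0,0,0,0]]' 1
```

```text
time: 2.6
tool_pos: [0.5707, -0.2843, 0.162]
ee_rot: [3.141, -0.001, 0.001]
wrist_force: [0.9, 0.1, 0.8]
width: 0.0943
time: 3.85
tool_pos: [0.5705, -0.2842, 0.1615]
ee_rot: [-3.142, -0.0, 0.001]
wrist_force: [-0.1, 0.3, 0.2]
width: 0.014
```

```bash
python3 -m crank '[[0,0,-0.03,0],[0,0,-0.05,0],[0,0,-0.05,0],[0,0,-0.05,0],[0,0,-0.06,0],[0,0,-0.06,0],[0,0,-0.06,0],[0,0,-0.04,0],[0,0,0,0],[0,0,0,0]]' 1
python3 - <<'E'
from h import *
for n in("top","scene"):
    p,d=robot.snapshot(n); cv2.imwrite(f"pics/{n}1.png",p[:,:,::-1])
a=cv2.imread("pics/top1.png")[120:300,330:530];b=cv2.imread("pics/scene1.png")[200:400,140:340]
cv2.imwrite("pics/c1.png",np.hstack([cv2.resize(a,(400,360)),cv2.resize(b,(360,360))]))
E
```

```text
time: 5.1
tool_pos: [0.5703, -0.2842, 0.2409]
ee_rot: [-3.141, 0.001, 0.001]
wrist_force: [0.7, 0.9, -0.2]
width: 0.0136
```

View pics/c1.png

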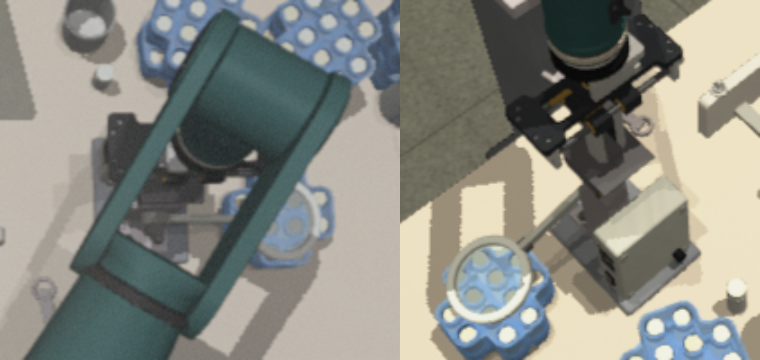

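```bash
python3 -m crank '[[-0.05,-0.1,0,0],[-0.085,-0.2,0,0],[-0.09,-0.23,0,0],[-0.09,-0.24,0,0],[-0.09,-0.24,0,0],[-0.09,-0.24,0,0],[-0.09,-0.23,0,0],[-0.06,-0.165,0,0],[-0.03,-0.1,0,0],[0,0,0,0]]' 1
```

```text
time: 6.45
tool_pos: [0.4348, 0.0656, 0.2414]
ee_rot: [3.141, -0.0, 0.003]
wrist_force: [0.8, -0.3, -0.5]
width: 0.014
```

```bash
python3 -m crank '[[0,0,0.08,0],[0,0,0.14,0],[0,0,0.18,0],[0,0,0.18,0],[0,0,0.16,0],[0,0,0.13,0],[0,0,0.09,0],[0,0,0.04,0],[0,0,0.01,0],[0,0,0,0]]' 1
python3 - <<'E'
from h import *
p,d=robot.snapshot("scene"); cv2.imwrite("pics/s2.png",p[120:340,200:460,::-1].repeat(3,0).repeat(3,1)[:600,:780]); W=cloud("scene",d)
A=W.reshape(-1,3); 
print(robot.get_obs()["wrist_force"],robot.get_obs()["tool_pos"])
q=A[(abs(A[:,0]-.435)<.04)&(abs(A[:,1]-.065)<.04)&(A[:,2]<.04)&(A[:,2]>.015)]; print(len(q),np.histogram(q[:,2],bins=np.arange(.015,.041,.002)))
E
```

```text
time: 7.7
tool_pos: [0.4358, 0.0644, 0.0399]
ee_rot: [3.141, -0.001, 0.0]
wrist_force: [-0.6, 0.2, -1.0]
width: 0.0137
[ 0.86638487 -0.11769988 -0.0435181 ] [0.43597532 0.06448801 0.04019353]
433 (array([  4,   9,   9,  23,  58,  94, 130,  63,  26,   7,   6,   2]), array([0.015, 0.017, 0.019, 0.021, 0.023, 0.025, 0.027, 0.029, 0.031,
       0.033, 0.035, 0.037, 0.039]))
```

View pics/s2.png

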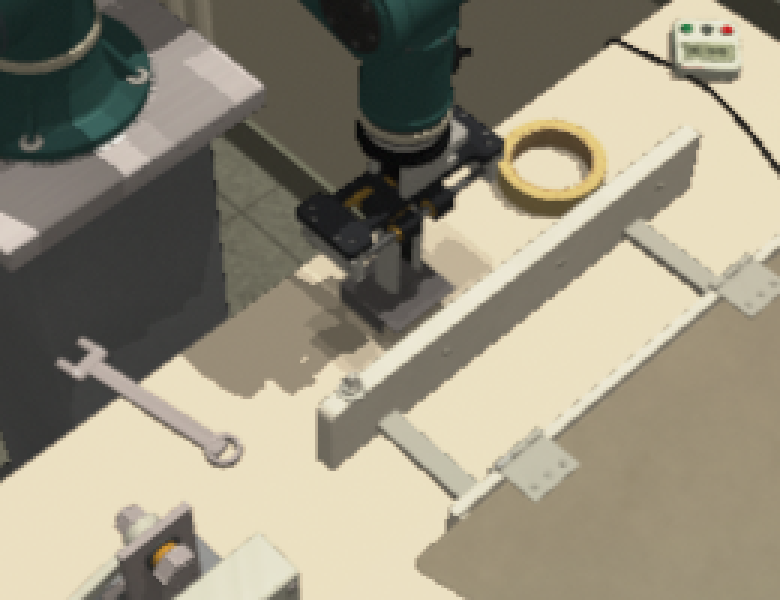

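The cover hangs level about 4 mm above the bench, at (395,300) in the crop. I'll lower it the last bit.

```bash
python3 -m crank '[[0,0,0.005,0],[0,0,0.005,0],[0,0,0.004,0],[0,0,0.003,0],[0,0,0.002,0],[0,0,0.002,0],[0,0,0,0],[0,0,0,0],[0,0,0,0],[0,0,0,0]]' 1
```

```text
time: 9.0
tool_pos: [0.4354, 0.0647, 0.0364]
ee_rot: [3.142, -0.0, 0.001]
wrist_force: [-2.8, -0.1, 7.1]
width: 0.0137
```

```bash
python3 -m crank '[[0,0,0,0],[0,0,0,0],[0,0,0,0],[0,0,0,0],[0,0,0,0],[0,0,0,0],[0,0,-0.1,0],[0,0,-0.2,0],[0,0,-0.25,0],[0,0,-0.25,0]]' -1; python3 -m crank '[[0,0.1,-0.12,0],[0.06,0.15,-0.1,0],[0.08,0.2,0,0],[0.1,0.22,0,0],[0.1,0.22,0,0],[0.1,0.22,0,0],[0.09,0.22,0,0],[0.06,0.13,0,0],[0,0,0,0],[0,0,0,0]]' -1;  python3 - <<'E'
from h import *
p,d=robot.snapshot("scene"); cv2.imwrite("pics/s3.png",p[:,:,::-1]);np.save("/tmp/s3.npy",d)
W=cloud("scene",d);A=W.reshape(-1,3)
q=A[(abs(A[:,0]-.435)<.04)&(abs(A[:,1]-.065)<.045)&(A[:,2]<.07)&(A[:,2]>.012)]; print(len(q),np.histogram(q[:,2],bins=np.arange(.0,.061,.004)))
q=q[(q[:,2]>.016)&(q[:,2]<.03)];print(np.linalg.lstsq(np.c_[q[:,:2],np.ones(len(q))],q[:,2],rcond=None)[0])
cv2.imwrite("pics/s3z.png",cv2.resize(p[220:400,150:330,::-1],(600,600),interpolation=cv2.INTER_CUBIC))
E
```

```text
time: 10.25
tool_pos: [0.435, 0.0646, 0.1966]
ee_rot: [3.142, 0.0, 0.001]
wrist_force: [0.4, 0.0, 0.6]
width: 0.094
time: 11.5
tool_pos: [0.5532, -0.2266, 0.2392]
ee_rot: [-3.141, 0.0, 0.001]
wrist_force: [0.5, 0.4, -0.7]
width: 0.0942
650 (array([  0,   0,   0,  15,  44, 225, 190,  38,  13,  15,  12,  14,  14,
        41,  28]), array([0.   , 0.004, 0.008, 0.012, 0.016, 0.02 , 0.024, 0.028, 0.032,
       0.036, 0.04 , 0.044, 0.048, 0.052, 0.056, 0.06 ]))
[0.01273194 0.01370294 0.01727413]
```

View pics/s3.png

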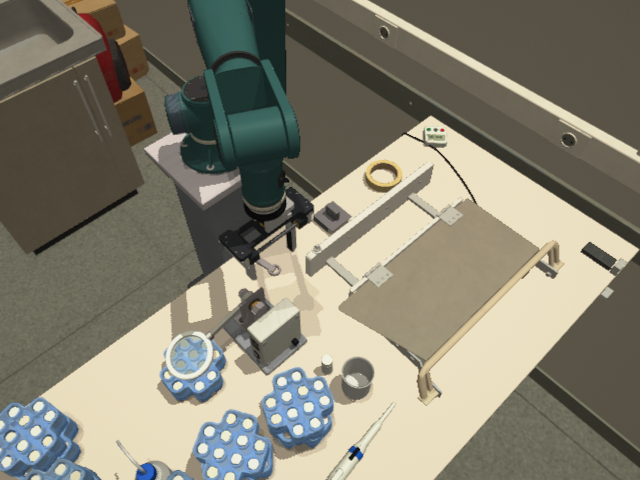

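View pics/s3z.png

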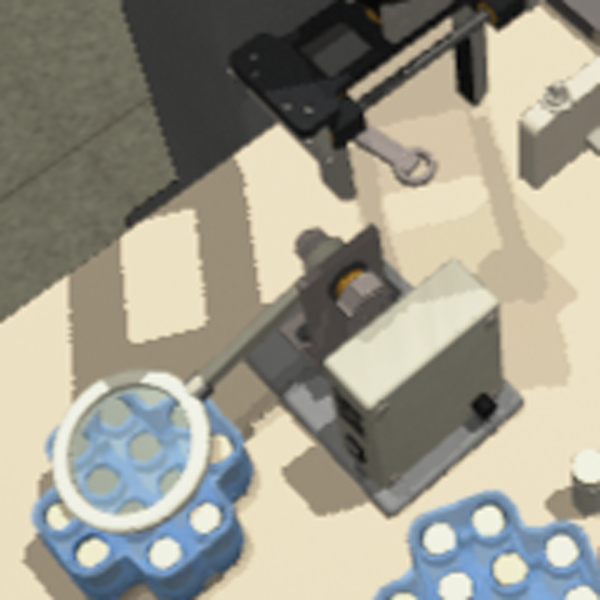

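The cover stands upright at scene (333,216), the plate reads level at about 0.024 m. The bolt head is now visible at zoom (358,292). Next I'll measure the bracket, power unit and head.

Run:
```python
from h import *
W=cloud("scene",np.load("/tmp/s3.npy"));A=W.reshape(-1,3);A=A[np.isfinite(A[:,0])]
# power unit top
q=A[(A[:,2]>.138)&(A[:,2]<.152)&(A[:,0]>.585)&(A[:,0]<.65)&(A[:,1]>-.36)&(A[:,1]<-.2)]
r=cv2.minAreaRect((q[:,:2]*1000).astype(np.float32));print("PU",len(q),r,np.median(q[:,2]), np.percentile(q[:,0],[1,99]),np.percentile(q[:,1],[1,99]))
q=A[(A[:,2]>.138)&(A[:,2]<.152)&(A[:,0]>.53)&(A[:,0]<.56)&(A[:,1]>-.36)&(A[:,1]<-.2)]
print("bracket top",len(q),q.mean(0),np.percentile(q[:,0],[2,98]),np.percentile(q[:,1],[2,98]))
q=A[(A[:,2]>.095)&(A[:,2]<.14)&(A[:,0]>.555)&(A[:,0]<.588)&(A[:,1]>-.315)&(A[:,1]<-.25)]
print("bolt",len(q),np.percentile(q,[2,50,98],axis=0))
q=A[(A[:,2]>.04)&(A[:,2]<.135)&(A[:,0]>.54)&(A[:,0]<.556)&(A[:,1]>-.33)&(A[:,1]<-.24)]
print("bracket back",len(q),np.median(q[:,0]))
Z=A[(A[:,2]>.009)&(A[:,2]<.019)&(A[:,0]>.45)&(A[:,0]<.68)&(A[:,1]>-.37)&(A[:,1]<-.2)]
print("base",np.percentile(Z,[2,98],axis=0))
for y in (-.31,-.283,-.255): print(proj("scene",(.545,y,.145)),end='')
```

```text
PU 1084 ((616.0684814453125, -283.2064514160156), (48.546775817871094, 109.82810974121094), 0.5640187859535217) 0.1454412233789225 [0.59347314 0.63849128] [-0.33748121 -0.2304176 ]
bracket top 140 [ 0.54326483 -0.28442488  0.14462932] [0.53678591 0.54779534] [-0.31469666 -0.25355455]
bolt 151 [[ 0.55711511 -0.29868935  0.10837386]
 [ 0.56917503 -0.28515132  0.12966463]
 [ 0.57290117 -0.27020186  0.1364282 ]]
bracket back 379 0.5455241217440598
base [[ 0.4942142  -0.344696    0.00977639]
 [ 0.65140238 -0.22461449  0.01824922]]
(np.float64(241.6703633912114), np.float64(305.0473826902209))(np.float64(251.57495420289513), np.float64(297.4498837886615))(np.float64(261.6599525031676), np.float64(289.7139999984736))
```

```bash
python3 -m crank '[[0.03,0.1,0,0],[0.034,0.13,0,0],[0.01,0.057,0,0],[0,0,0,0],[0,0,0.1,0],[0,0,0.1,0],[0,0,0.05,0],[0,0,0,0],[0,0,0,0],[0,0,0,0]]' -1
```

```text
time: 12.8
tool_pos: [0.5688, -0.2849, 0.1906]
ee_rot: [3.14, -0.002, 0.001]
wrist_force: [0.2, -0.4, 0.5]
width: 0.0939
```

```bash
python3 -m crank '[[0,0,0.06,0],[0,0,0.08,0],[0,0,0.08,0],[0,0,0.08,0],[0,0,0.08,0],[0,0,0.04,0],[0,0,0.03,0],[0,0,0,0],[0,0,0,0],[0,0,0,0]]' -1
python3 - <<'E'
from h import *
p,d=robot.snapshot("scene"); 
cv2.imwrite("pics/s4z.png",cv2.resize(p[220:400,150:330,::-1],(600,600),interpolation=cv2.INTER_CUBIC))
E
```

```text
time: 14.05
tool_pos: [0.5687, -0.2849, 0.1001]
ee_rot: [3.141, -0.001, 0.001]
wrist_force: [-0.1, -0.5, -0.3]
width: 0.0941
```

View pics/s4z.png

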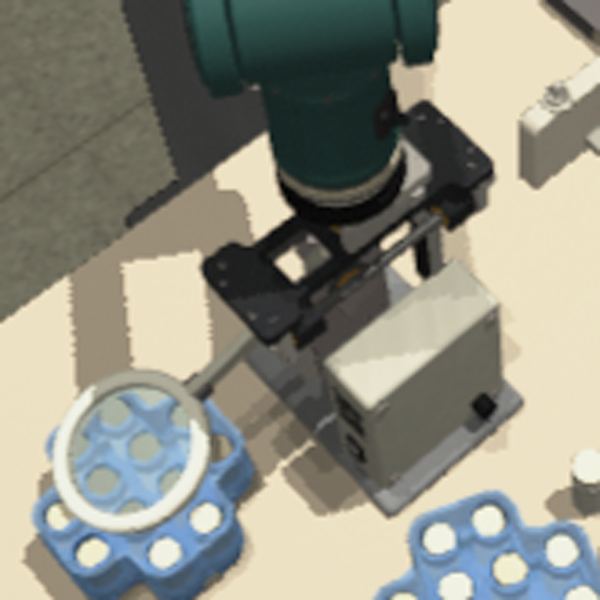

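```bash
cat > ang.py <<'E'
from h import *
import sys
p,d=robot.snapshot("scene");W=cloud("scene",d);A=W.reshape(-1,3);C=p.reshape(-1,3).astype(int)
m=(abs(A[:,0]-.530)<.012)&(A[:,1]<-.335)&(A[:,1]>-.385)&(A[:,2]>.07)&(A[:,2]<.2)
q=A[m];f=np.polyfit(q[:,1],q[:,2],1) if len(q)>10 else [0]
w=(C.min(1)>150)&(A[:,1]<-.39)&(A[:,1]>-.53)&(A[:,0]>.45)&(A[:,0]<.6)&(A[:,2]>.068)&(A[:,2]<.2)
r=A[w];g=np.polyfit(r[:,1],r[:,2],1); print("bar",len(q),np.arctan(f[0]),"ring",len(r),np.arctan(g[0]),"z",np.median(r[:,2]))
o=robot.get_obs();print(o["time"],o["tool_pos"],o["wrist_force"],o["wrist_torque"],o["width"])
cv2.imwrite(sys.argv[1],cv2.resize(p[220:400,150:330,::-1],(600,600),interpolation=cv2.INTER_CUBIC))
E
python3 -m crank '[[0,0,0,0],[0,0,0,0],[0,0,0,0],[0,0,0,0],[0,0,0,0],[0,0,0,0],[0,0,0,0],[0,0,0,0],[0,0,0,0],[0,0,0,0]]' 1; python3 ang.py pics/s5.png
```

```text
time: 15.35
tool_pos: [0.5683, -0.2828, 0.0991]
ee_rot: [-3.138, 0.001, 0.002]
wrist_force: [-1.1, 5.3, 1.6]
width: 0.0313
bar 114 0.19403666302905076 ring 1079 0.22043783652478657 z 0.08321956415911824
15.4 [ 0.56830169 -0.28276911  0.09915773] [0.88323288 5.09927083 1.13771048] [ 1.00569974  0.06147663 -0.02552232] 0.031623066907987815
```

View pics/s5.png

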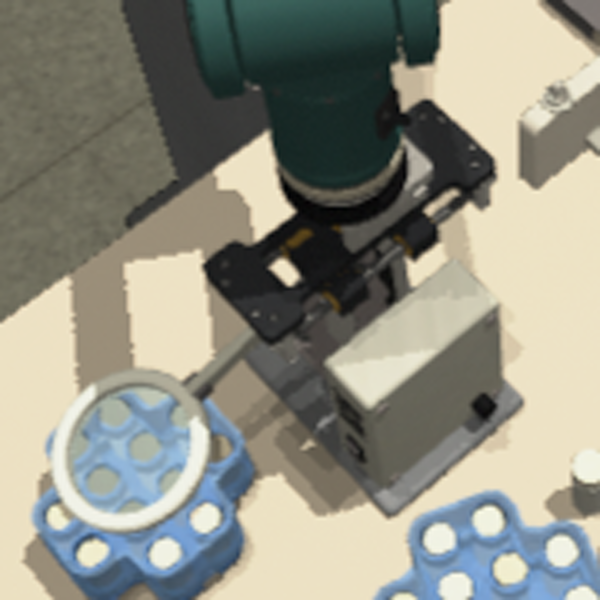

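```bash
python3 -m crank '[[0,0,-0.01,0],[0,0,-0.01,0],[0,0,-0.01,0],[0,0,-0.01,0],[0,0,0,0],[0,0,0,0],[0,0,0,0],[0,0,0,0],[0,0,0,0],[0,0,0,0]]' 1; python3 ang.py pics/s6.png
```

```text
time: 16.65
tool_pos: [0.5681, -0.2827, 0.0995]
ee_rot: [-3.136, 0.004, 0.001]
wrist_force: [10.0, 2.6, -21.5]
width: 0.0315
bar 119 0.2856537916465023 ring 1091 0.21901520129712074 z 0.08283013926724081
16.7 [ 0.56807179 -0.2826695   0.09945395] [  8.50862733   2.27294844 -22.3590473 ] [ 0.30536935 -1.60970949 -0.0774828 ] 0.03110333174022274
```

```bash
python3 -m crank '[[0,0,-0.01,0],[0,0,-0.01,0],[0,0,-0.01,0],[0,0,-0.01,0],[0,0,-0.01,0],[0,0,0,0],[0,0,0,0],[0,0,0,0],[0,0,0,0],[0,0,0,0]]' 1; python3 ang.py pics/s7.png
```

```text
time: 17.95
tool_pos: [0.5678, -0.2826, 0.103]
ee_rot: [-3.133, 0.008, 0.002]
wrist_force: [15.2, -3.0, -40.8]
width: 0.0296
bar 105 -0.009686841949849326 ring 1551 0.0036347559077098 z 0.11976489818109859
18.0 [ 0.56779964 -0.2826371   0.10298084] [ 16.02761081  -3.30611039 -40.75940847] [-0.44336835 -2.93473285  0.10602196] 0.029807765677900132
```

The head squared up: width 29.8 mm, lens arm about level. Next I'll relax the residual upward pull.

```bash
python3 -m crank '[[0,0,0.01,0],[0,0,0.01,0],[0,0,0.01,0],[0,0,0.01,0],[0,0,0.01,0],[0,0,0.01,0],[0,0,0.005,0],[0,0,0,0],[0,0,0,0],[0,0,0,0]]' 1; python3 ang.py pics/s8.png
python3 - <<'E'
from h import *
p,d=robot.snapshot("scene"); cv2.imwrite("pics/s8f.png",p[:,:,::-1])
W=cloud("scene",d);A=W.reshape(-1,3)
q=A[(abs(A[:,0]-.435)<.03)&(abs(A[:,1]-.065)<.03)&(A[:,2]<.03)&(A[:,2]>.015)];print(np.median(q[:,2]),len(q))
E
```

```text
time: 19.25
tool_pos: [0.5681, -0.2828, 0.1027]
ee_rot: [-3.138, 0.002, 0.002]
wrist_force: [0.6, 5.4, -4.4]
width: 0.0295
bar 104 -0.0020354526543917076 ring 1538 0.00014045928905879034 z 0.12036350782394245
19.3 [ 0.56807524 -0.28273005  0.10273471] [ 1.28934346  5.41125096 -3.49544751] [ 1.06079963 -0.24866658  0.06670056] 0.02978825439777695
0.023846757778029137 256
```

View pics/s8.png

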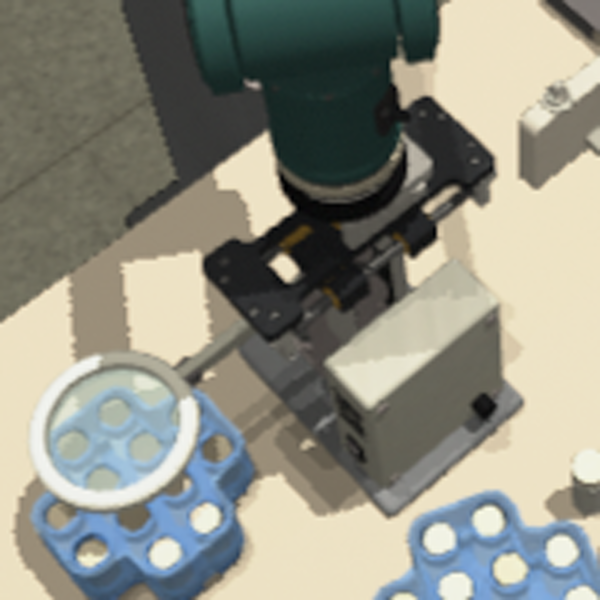

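View pics/s8f.png

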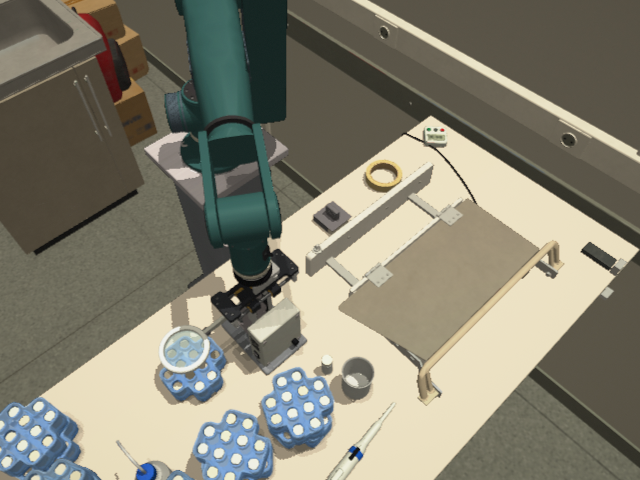

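The lens ring at (115,430) in the zoom now sits level, clear above the vial block. The cover stands on the bench at (333,216) in the full view, and the tape roll and vial block are unmoved. Handing in.

```bash
python3 -c "
from bench import robot
print(robot.close_job())"
```

```text
the job is handed in; nothing more can be done
None
```

The lens arm is level and the gripper is still holding the bolt head, so you can tighten the nut in front. I handed the job in at about 19.4 s of the 42 s allowed. No verdict was reported.

**Cover:** I lifted it off by its tab and stood it upright on the bench at about (0.435, 0.065) m. Its top plate measured 0.024 m high against the 0.023 m expected, and the fingers are well clear of it.

**Bolt head:** The move rows can't roll the gripper, so it couldn't be tilted to match the sunken head as you suggested. The first grip therefore jammed slightly skewed, at 31.5 mm opening and about 0.22 rad. I pulled up gently with the grip closed, with the wrist force peaking at about 44 N, and the head squared itself between the pads. I then eased the pull off.

**Last checks:**

| Check | Reading |
|---|---|
| Lens arm angle from the depth images | -0.002 rad (bar), 0.000 rad (ring); limit 0.06 |
| Gripper opening on the 30 mm head | 29.8 mm |
| Remaining wrist force | about 7 N |

In the last picture the lens is clear of the vial block, and the block and tape roll look unmoved. I did not measure their positions again. The grip force on the head isn't read out directly; I rely on the gripper's fixed setting of half its maximum, about 30 N.

One reading disagreed: while the head was jammed, the angle from the bar varied between 0.19 and 0.29 rad while the ring stayed steady at 0.22 rad.

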